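Push a tile bundle past the catch of the holding lane

TASK

Pick up the banded tile bundle and lay it flat on the open front of the holding lane, long side along the lane. Then push it from behind down the lane until the sprung side pawl clicks shut behind it, and let go so that it stays caught there against the sprung follower. The tiles chip easily: push gently, never with more than about 20 N, and leave the timer, the stamp and the mug where they stand.

Things in the scene. Friction and masses are not known exactly. Their poses are not given: they have to be found in the camera images.
- tile_bundle: nine thin olive-green tiles in a pale paper band: one solid block, 49 wide (its x) x 72 long (its y) x 34 high (its z); bare tiles under the band 46 x 68 x 32. Origin at the centre of its underside. About 0.15 kg. Starts flat on the table on the right. Both ends are alike
- lane: holding lane fixed on the table: plywood base 258 long x 90 wide x 4 thick with low aluminium guides; bundle lies on it. Origin on the table, middle of its front edge; x = pushing direction, y left, z up. x 0 to 58 mm is bare: lay the bundle here (its tail may overhang the front). Flared lead-in x 58 to 72. Then parallel guides 49 mm apart (y = +-24.5), tops 18 mm above the table
- lane_pawl (a point): point fixed on the lane at x = 104, y = 17, z = 28 mm of it: the pawl's tip when the grey head is clamped nearest. The head (with pawl and follower) sits 0 to 40 mm farther down the lane, different each time and not measured: feel for it. The tip reaches 8 mm in over the left guide, 21 to 36 mm above the table. A pusher beyond y = +13 mm of the lane holds the pawl open; keep it at y -22 to +13
- lane_follower (a point): point fixed on the lane at x = 158, y = 0, z = 22 mm of it: face of the sprung follower plate when the head is nearest (else up to 40 mm farther); plate 42 wide, top 39 above the table. Its spring pushes the bundle back with 3 N at first, 9 N after 20 mm, then a stiffer rubber buffer (about 4.5 N per mm) stops it. Pushing with over 25 N chips tiles
- pawl (a joint): pawl angle, rad: 0 shut, 0.1 to 0.25 while the bundle alongside holds it aside; snaps shut once the tail is about 4 mm past its tip (push 10 to 14 N); the buffer begins about 2 mm later, so a push stopped at 16 to 18 N has passed the click. When let go the spring then sets the bundle back 4 mm on the pawl's blunt end (bundle origin at lane x 138 to 178); unlatched it slides back or leaves the pawl aside
- wind_timer: white wind-up timer, 54 x 60 x 66 high, origin at the centre of its underside; bystander
- lot_stamp: wooden hand stamp with turned handle, 26 x 52 x 73 high, origin at the centre of its underside; bystander
- tea_mug: blue and white mug, 78 wide, 92 high, origin at the centre of its underside; bystander
Things that resemble listed ones, but are neither listed nor needed, are in the scene too. Leave any grey or turquoise look-alike of the tile_bundle alone.

How it is judged (in metres and radians):
On the way, in this order (a step that is already met when the one before it is completed fails the run):
1. the bundle lies flat on the open front of the lane, along it, the pawl still shut (x of tile_bundle in the frame of lane between 0 and 0.08 m and y of tile_bundle in the frame of lane between -0.015 and 0.015 m and height (world z) of tile_bundle below 0.009 m and angle between tile_bundle's own z axis and vertical below 0.15 rad and angle between the y axis of tile_bundle and the x axis of lane, either way round below 0.3 rad and value of joint pawl below 0.05 rad), for 0.2 s.
2. the bundle, pushed between the guides, holds the pawl aside (value of joint pawl above 0.1 rad and contact force between tile_bundle and lane above 0.3 N and x of tile_bundle in the frame of lane above 0.06 m and height (world z) of tile_bundle below 0.012 m), for 0.05 s.
At the end, for the whole second after the job is handed in: The bundle lies still and flat between the guides of the lane (origin within 6 mm of the lane's middle and more than 130 mm down it, underside within 9 mm of the table top, tilt under 0.12 rad), beyond the pawl, and the pawl has closed behind it (under 0.05 rad) (value of joint pawl below 0.05 rad and x of tile_bundle in the frame of lane above 0.13 m and y of tile_bundle in the frame of lane between -0.006 and 0.006 m and height (world z) of tile_bundle below 0.009 m and angle between tile_bundle's own z axis and vertical below 0.12 rad and linear speed of tile_bundle below 0.02 m/s); the robot touches nothing.
It fails at once if well between the guides, the bundle is pushed by the fingers with more than 25 N (or pressed, all contacts added, with more than 45 N against the lane and its parts) ((contact force between the fingers and tile_bundle above 25 N or contact force between tile_bundle and lane above 45 N) and x of tile_bundle in the frame of lane above 0.12 m).
It fails at once if the timer, the stamp or the mug is moved by more than 20 mm (distance of any of wind_timer, lot_stamp, tea_mug from where it was at the start of the episode above 0.02 m).
It also fails if it takes over 62 s, if anything falls off the work surface, if the arm or the gripper's body presses on something with over 40 N, if the wrist force passes 120 N, or if a joint passes its speed limit or range.

ROBOT

A 7-joint arm with a two-finger parallel gripper is mounted at the origin on a cart in front of the work surface, level with it; the furniture and walls round the work are solid. World frame = base frame: x ahead of the robot, y to its left, z up, the work surface at z = 0. Lengths are in mm, angles in degrees, forces in N, time in s.
With the tool pointing down it reaches from about 400 to 875 mm from the base axis. Payload 6.5 kg.
Tool frame: the origin (TCP) lies at the very end of the fingers, on their centre line; the grasp point (between the pads) lies 19 mm behind it; y points along the fingers, z is the direction in which the jaws open and shut, and the axes are right-handed (so a half turn about y gives the same grasp; the last joint's range is limited). The gripper opens to 88 mm and grips with 3 to 60 N. Pads are 18 mm wide; open, the fingers measure 123 mm over their backs; the gripper's body (75 mm by 187 mm) begins 45 mm behind the grasp point.
Start: joints at [-3.793, 30.733, -0.252, 88.115, 0.149, 61.152, -4.079], TCP at [649.992, 0, 238.716] pointing down, gripper open.
Joint ranges: [-154.64, 154.64], [-21.42, 123.67], [-72.66, 72.17], [13.99, 137.28], [-74.86, 254.86], [10.95, 109.41], [-158.01, 158.01]. Speed limits (degrees/s): [136.94, 136.94, 180, 180, 180, 180, 180].

INTERFACE

Orientations are given as a 3x3 rotation matrix whose columns are the frame's x, y, z axes.
In Python, from plant import robot, jaws, ik, telemetry, cams, ticket, nets gives the robot as it stands. The module is installed in compiled form; this text tells all that it offers. Calls block until the motion is done:
- robot.move_to(position, orientation): joint-space move of the TCP to a pose.
- robot.line_to(position, orientation=None, feed=150, max_force=None): straight line of the TCP; orientation=None keeps the orientation; feed is the mean speed in mm/s. With max_force (N) it stops when the force on the tool has changed by that much, and returns True; else False.
- robot.move_j(angles): joint-space move.
- jaws.gripper_to(opening, newtons=None): finger opening in mm; newtons is the grip in N (None keeps the last); returns when the fingers have stopped.
- robot.pause(seconds).
- ik(position, orientation): joint angles nearest the present ones, or None.
- telemetry.get_obs(): the state.
- cams.get_image(name): name is "scene" or "side" or "wrist"; returns (picture, depth): 480x640x3 uint8, blue, green, red; 480x640 float32, mm along the optical axis (not along the pixel's ray), 0 where there is no reading.
- cams.camera_model(name): a dict with "mtx" (3x3 intrinsics, pixels), "xyz" and "rotation" of the camera in the world; the wrist camera has in their place "hand_eye" (4x4, takes a point from camera to tool coordinates, whose origin is the TCP and whose axes are the tool frame's). Camera axes: x right, y up, looking along -z (the intrinsics and any distortion apply to the point x, -y, -z); pixel columns grow to the right and rows downward; lengths in mm; the calibration is good to about 2 mm. A picture is of the moment at which its call begins: read the wrist's pose just before it. camera_model takes no time and is no camera call.
A pose or a line that the arm cannot do raises robot.PlanningError and nothing moves.
- ticket.sign_off(): hands the job in, once; it reports no verdict.
Trained networks look in the newest picture that a camera, given by its name, has taken for a name from the list of things; names that differ only in an ending like _2 or _b are one class to them, and where a whole thing is asked for, a point or a joint stands for the part that bears it (a point fixed in the world has none). Each returns a list of dicts, best first, with "conf" (0 to 1); they miss things now and then, are a little off and sometimes report something else, mostly with a low value. They report only what shows in the picture. A call takes as long as a camera call. They do not tell look-alikes from the thing itself.
- nets.look_for(camera, label): "extent" ([left, top, right, bottom] as shares, 0 to 1, of the picture: columns of its width, rows of its height, round what is visible of it).
- nets.masks_of(camera, label): "mask" (480x640 bool, what is visible of it) and "extent" ([left, top, right, bottom] as shares, 0 to 1, of the picture: columns of its width, rows of its height, round what is visible of it).
The state is a dict: "time_s": time; "q": joint angles; "joint_velocities": joint speeds; "joint_torque": joint torques, N m; "ee_pos": TCP position; "ee_rot": TCP orientation; "contact_force": force on the tool from outside, world axes, zero at the start; "moment": the same for the moment, N m; "width": finger opening in mm.
Only numpy, scipy, OpenCV 4.12 (cv2) and the standard library are available. Lean on these libraries where they do the work, as an engineer would, in place of code of your own. Each camera call takes 0.05 s, during which the arm holds its last target.

## Working session

There is one attempt and no reset: what is moved stays moved. The work goes in short steps, each a Python script; the robot and the scene stay as the last script left them, time stands still between calls to the robot, and variables do not carry over. Pictures are saved under pics/ and viewed, and the job is handed in when it is done.

```bash
mkdir -p pics; cat > h.py <<'E'
import numpy as np, cv2
from plant import robot, jaws, ik, telemetry, cams, ticket, nets
def cam(name):
    m=cams.camera_model(name)
    if 'hand_eye' in m:
        o=telemetry.get_obs(); T=np.eye(4); T[:3,:3]=o['ee_rot']; T[:3,3]=o['ee_pos']
        T=T@np.array(m['hand_eye'])
    else:
        T=np.eye(4); T[:3,:3]=m['rotation']; T[:3,3]=m['xyz']
    return np.array(m['mtx']),T,m
def shot(name):
    K,T,m=cam(name); im,d=cams.get_image(name); return im,d,K,T
def cloud(d,K,T):
    v,u=np.mgrid[0:d.shape[0],0:d.shape[1]]
    p=np.stack([(u-K[0,2])/K[0,0]*d,-(v-K[1,2])/K[1,1]*d,-d],-1)
    w=p@T[:3,:3].T+T[:3,3]; w[d<=0]=np.nan; return w
def proj(P,K,T):
    c=(np.atleast_2d(P)-T[:3,3])@T[:3,:3]
    return np.stack([K[0,0]*c[:,0]/-c[:,2]+K[0,2],K[1,1]*-c[:,1]/-c[:,2]+K[1,2]],-1)
E
python3 - <<'E'
from h import *
for n in ['scene','side','wrist']:
    im,d,K,T=shot(n); cv2.imwrite(f'pics/{n}0.png',im); np.savez(f'{n}0.npz',im=im,d=d,K=K,T=T)
    print(n,{k:np.round(np.array(v,dtype=float),3).tolist() if k in('mtx','xyz','rotation','hand_eye') else v for k,v in cams.camera_model(n).items()})
    for l in ['tile_bundle','lane','lane_pawl','wind_timer','lot_stamp','tea_mug']:
        print(l,[(round(r['conf'],2),[int(a*b) for a,b in zip(r['extent'],(640,480,640,480))]) for r in nets.look_for(n,l)])
o=telemetry.get_obs(); print(o)
E
```

```text
scene {'mtx': [[469.002, 0.0, 322.034], [0.0, 469.002, 242.181], [0.0, 0.0, 1.0]], 'xyz': [-191.522, -589.038, 934.96], 'rotation': [[0.518, 0.618, -0.591], [-0.855, 0.376, -0.356], [0.003, 0.69, 0.724]]}
tile_bundle [(0.9, [287, 213, 308, 241]), (0.85, [481, 286, 509, 322]), (0.74, [318, 247, 349, 271]), (0.65, [338, 279, 371, 309]), (0.62, [228, 191, 251, 216]), (0.37, [338, 203, 361, 234])]
lane [(0.86, [190, 228, 289, 280]), (0.34, [167, 197, 204, 240])]
lane_pawl [(0.82, [189, 224, 292, 279])]
wind_timer [(0.75, [340, 202, 362, 236]), (0.25, [342, 280, 369, 308])]
lot_stamp [(0.7, [367, 220, 390, 245]), (0.27, [188, 227, 289, 279])]
tea_mug [(0.9, [166, 197, 205, 239])]
side {'mtx': [[608.361, 0.0, 333.277], [0.0, 608.361, 239.716], [0.0, 0.0, 1.0]], 'xyz': [114.795, -1638.304, 612.375], 'rotation': [[0.964, 0.083, -0.253], [-0.266, 0.327, -0.907], [0.008, 0.941, 0.337]]}
tile_bundle [(0.91, [404, 310, 437, 344]), (0.82, [323, 232, 350, 245]), (0.81, [323, 252, 349, 270]), (0.66, [303, 212, 330, 230]), (0.62, [301, 269, 330, 291])]
lane [(0.86, [257, 220, 310, 256])]
lane_pawl [
[... 835 characters left out ...]
8027072]), 'joint_velocities': array([-0.00526593,  0.01259604,  0.0069693 , -0.01254877,  0.04619883,
       -0.00730414, -0.07589042]), 'joint_torque': array([ 8.34528419e-04, -5.70897174e+01,  9.89647843e-01, -2.51920760e+01,
       -5.63152239e-02,  1.07235467e-02,  4.62847765e-05]), 'ee_pos': array([ 6.49998211e+02, -1.92831979e-02,  2.38732413e+02]), 'ee_rot': array([[ 1.43782104e-05,  2.32061152e-05,  1.00000000e+00],
       [-9.99999999e-01, -4.98826503e-05,  1.43793680e-05],
       [ 4.98829840e-05, -9.99999998e-01,  2.32053979e-05]]), 'contact_force': array([-0.54431086,  0.62109031,  0.23945223]), 'moment': array([ 0.04208456,  0.02719289, -0.0023507 ]), 'width': 88.0558364543383}
```

View pics/scene0.png

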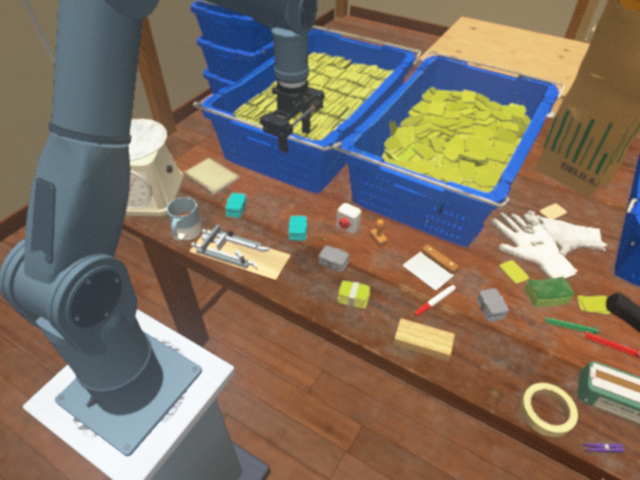

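View pics/side0.png

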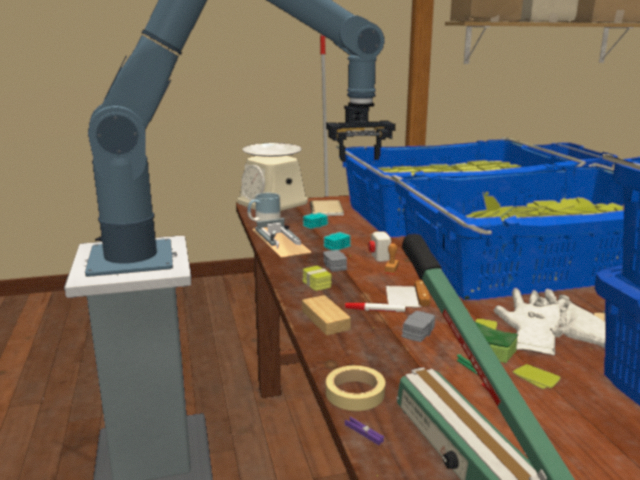

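View pics/wrist0.png

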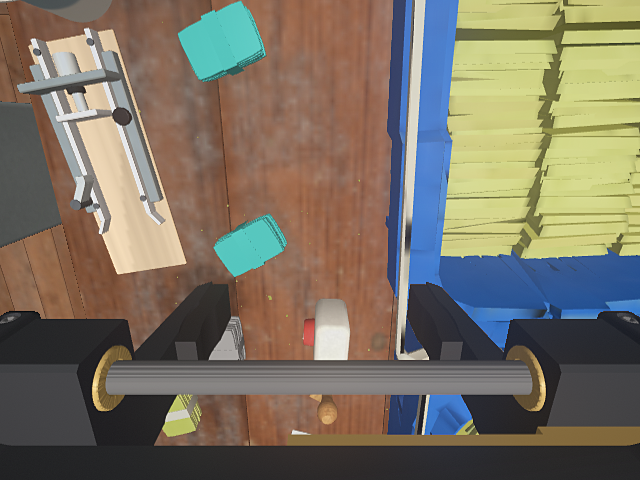

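The scene shows the green bundle at about (354,293) and the lane at about (240,252), with its open front toward the right of the picture. The grey and turquoise blocks are the look-alikes. Next I'll get rough positions from depth.

```bash
python3 - <<'E'
from h import *
for n,pts in dict(scene=[(354,291),(333,258),(349,215),(379,232),(184,215),(285,270),(250,250),(298,225),(425,335)],wrist=[(120,270),(185,262),(30,40),(115,35),(90,110),(155,215),(105,228),(250,245),(180,415)]).items():
    z=np.load(n+'0.npz'); w=cloud(z['d'],z['K'],z['T'])
    for u,v in pts: print(n,u,v,np.round(w[v,u]))
E
```

```text
scene 354 291 [ 447. -296.   31.]
scene 333 258 [ 512. -199.   33.]
scene 349 215 [ 645. -171.   64.]
scene 379 232 [ 654. -260.   38.]
scene 184 215 [433. 238.  35.]
scene 285 270 [436. -99.   0.]
scene 250 250 [443.  19.   4.]
scene 298 225 [568. -55.  31.]
scene 425 335 [ 420. -491.   33.]
wrist 120 270 [403. -90.   4.]
wrist 185 262 [485. -79.   3.]
wrist 30 40 [357. 164.  -0.]
wrist 115 35 [445. 168.   0.]
wrist 90 110 [427.  96.  36.]
wrist 155 215 [463. -16.  13.]
wrist 105 228 [401. -32.  12.]
wrist 250 245 [574. -46.  33.]
wrist 180 415 [ 463. -291.   32.]
```

```bash
python3 - <<'E'
from h import *
R=np.array([[0,0,1],[-1,0,0],[0,-1,0.]])
for n,p in [('lane',[455,75,190]),('bun',[480,-255,170])]:
    robot.move_to(p,R); robot.pause(0.2)
    im,d,K,T=shot('wrist'); cv2.imwrite(f'pics/w_{n}.png',im); np.savez(f'w_{n}.npz',im=im,d=d,K=K,T=T)
print(telemetry.get_obs()['time_s'],telemetry.get_obs()['contact_force'])
E
```

```text
3.675 [0.71984455 0.27591874 0.08647471]
```

View pics/w_lane.png

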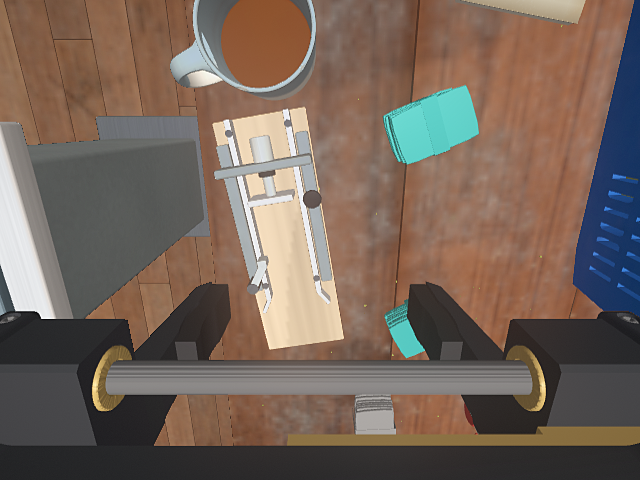

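View pics/w_bun.png

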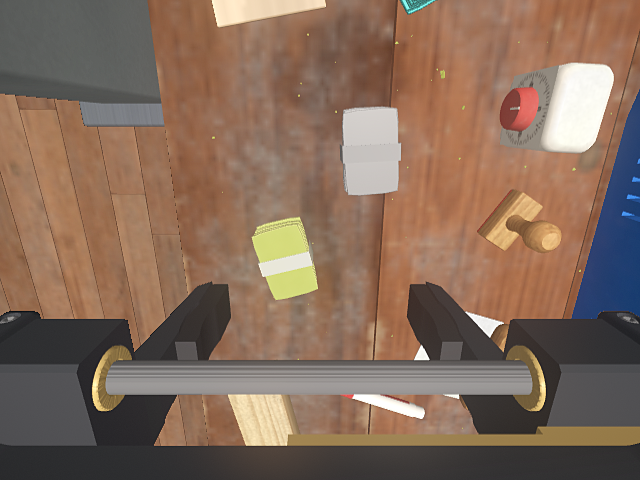

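The lane's base corners are at about (270,349), (343,338), (303,107) and (214,122). The mug stands just beyond its far end. The bundle is centred at about (285,258) and lies almost parallel to the lane. I'll fit both poses.

```bash
cat > fit.py <<'E'
from h import *
def rays(px,z,K,T):
    px=np.atleast_2d(px).astype(float)
    d=np.stack([(px[:,0]-K[0,2])/K[0,0],-(px[:,1]-K[1,2])/K[1,1],-np.ones(len(px))],-1)@T[:3,:3].T
    return T[:3,3]+d*((z-T[2,3])/d[:,2])[:,None]
E
python3 - <<'E'
from fit import *
z=np.load('w_bun.npz'); w=cloud(z['d'],z['K'],z['T']); hsv=cv2.cvtColor(z['im'],cv2.COLOR_BGR2HSV)
roi=np.zeros(w.shape[:2],bool); roi[205:310,240:330]=1
m=roi&(w[...,2]>20); print(m.sum(),np.nanpercentile(w[m][:,2],[5,50,95]), 'table',np.nanmedian(w[300:330,260:330,2]))
top=m&(w[...,2]>28)
r=cv2.minAreaRect(w[top][:,:2].astype(np.float32)); print('bundle',r)
g=roi&(w[...,2]>28)&(hsv[...,1]<60)&(hsv[...,2]>150)
print('band',w[g].mean(0),g.sum(),cv2.minAreaRect(w[g][:,:2].astype(np.float32)))
z=np.load('w_lane.npz'); im=z['im'];w=cloud(z['d'],z['K'],z['T']); hsv=cv2.cvtColor(im,cv2.COLOR_BGR2HSV)
roi=np.zeros(w.shape[:2],bool); roi[95:360,200:355]=1
print('table',np.nanmedian(w[200:300,350:380,2]),'base',np.nanmedian(w[320:335,290:320,2]))
b=roi&(im[...,2]>180)&(hsv[...,1]>30)&(hsv[...,1]<130)
b=cv2.morphologyEx(b.astype(np.uint8),cv2.MORPH_OPEN,np.ones((3,3)))
# fill: hull of ply pixels
ys,xs=np.nonzero(b); P=rays(np.stack([xs,ys],-1),4,z['K'],z['T'])[:,:2]
r=cv2.minAreaRect(P.astype(np.float32)); print('base',r,cv2.boxPoints(r))
c=rays([(270,349),(343,338),(303,107),(214,122)],4,z['K'],z['T']); print(c)
o=im.copy(); o[b>0]=(0,0,255); cv2.imwrite('pics/b.png',cv2.resize(o[90:370,190:360],None,fx=2.1,fy=2.1))
cv2.imwrite('pics/b2.png',cv2.resize(im[90:370,190:360],None,fx=2.1,fy=2.1,interpolation=cv2.INTER_CUBIC))
E
```

```text
3598 [28.05348672 31.80269681 33.10461051] table -0.4278575545772014
bundle ((450.1613464355469, -292.54058837890625), (48.86148452758789, 69.7367935180664), 16.373571395874023)
band [ 450.58998587 -292.23746274   32.46489668] 754 ((450.1235046386719, -292.56549072265625), (48.94400405883789, 14.598682403564453), 14.475887298583984)
table -0.5488986212563987 base 3.618786256549754
base ((421.2281494140625, 39.58660125732422), (89.50791931152344, 256.9393005371094), 9.403263092041016) [[356.0859  159.01799]
 [398.06522 -94.46878]
 [486.3704  -79.84479]
 [444.39108 173.64198]]
[[399.73550287 -94.21891213   4.        ]
 [485.63521903 -78.92943936   4.        ]
 [442.64663879 172.97582075   4.        ]
 [358.80578944 159.79739314   4.        ]]
```

View pics/b.png

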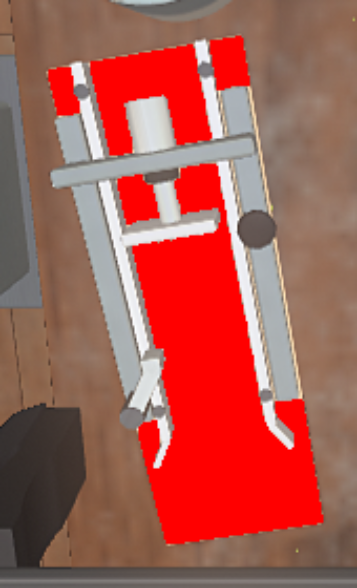

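View pics/b2.png

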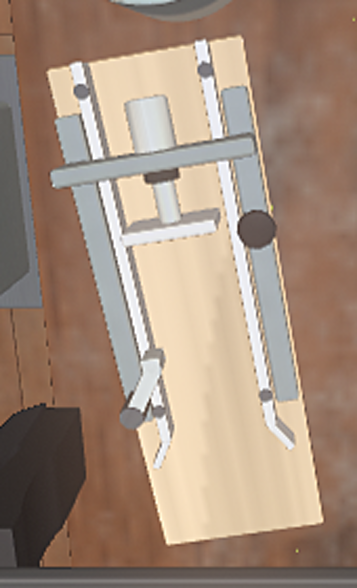

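```bash
cat >> fit.py <<'E'
def Ry(deg):
    c,s=np.cos(np.radians(deg)),np.sin(np.radians(deg))
    return np.array([[s,0,c],[-c,0,s],[0,-1,0.]])
LO=np.array([442.2,-87.2,0]); LYAW=99.4
lx=np.array([np.cos(np.radians(LYAW)),np.sin(np.radians(LYAW)),0]); ly=np.array([-lx[1],lx[0],0])
def L(x,y,z): return LO+lx*x+ly*y+np.array([0,0,z])
def inL(p): p=np.asarray(p)-LO; return np.stack([p@lx,p@ly,p[...,2]],-1)
E
python3 - <<'E'
from fit import *
z=np.load('w_lane.npz'); w=cloud(z['d'],z['K'],z['T']); q=inL(w)
def px(c): return (c[0]/2.1+190,c[1]/2.1+90)
for n,c,h in [('follower',(120,243),39),('follower',(217,228),39),('pawltip',(160,350),36),('pawlbase',(130,412),36)]:
    print(n,inL(rays([px(c)],h,z['K'],z['T']))[0].round(1))
s=(q[...,0]>-5)&(q[...,0]<260)&(abs(q[...,1])<60)
for a in range(0,260,20):
    t=s&(q[...,0]>=a)&(q[...,0]<a+20); print(a,np.nanmax(q[t][:,2]).round(),end='; ')
f=s&(abs(q[...,1])<15)&(q[...,2]>32); print('\nfollower xs',np.percentile(q[f][:,0],[0,2,5,20]))
print([ik(p,Ry(a)) is not None for p,a in [((450,-292.5,4),15.5),(L(22,0,8),9.4),(L(-40,-3,12),-80.6),(L(130,-3,12),-80.6),(L(-40,-3,12),99.4),(L(130,-3,12),99.4),(L(150,-3,90),-80.6)]])
E
```

```text
follower [180.6  20.8  39. ]
follower [180.3 -21.8  39. ]
pawltip [127.8  15.1  36. ]
pawlbase [99.1 35.8 36. ]
0 6.0; 20 6.0; 40 19.0; 60 19.0; 80 38.0; 100 38.0; 120 37.0; 140 262.0; 160 294.0; 180 294.0; 200 279.0; 220 34.0; 240 21.0; 
follower xs [153.92673543 159.5101587  164.15754883 175.85199313]
[True, True, True, True, True, True, True]
```

```bash
python3 - <<'E'
from fit import *
R=Ry(15.5)
robot.move_to((450.2,-292.5,60),R)
robot.line_to((450.2,-292.5,5),R,feed=80,max_force=8)
print(telemetry.get_obs()['ee_pos'])
jaws.gripper_to(0 if False else 40,15)
o=telemetry.get_obs(); print(o['width'],o['contact_force'],o['time_s'])
robot.line_to((450.2,-292.5,70),R,feed=100); robot.pause(.1)
o=telemetry.get_obs(); print(o['width'],o['contact_force'],o['time_s'])
im,d,K,T=shot('wrist'); cv2.imwrite('pics/held.png',im)
E
```

```text
[ 450.35169176 -292.65200736    5.09619511]
45.32936542774745 [-0.61419702  0.14601174  0.65223436] 5.7833
45.34106682168547 [-0.92349972  0.12641187 -2.25936464] 6.6833
```

View pics/held.png

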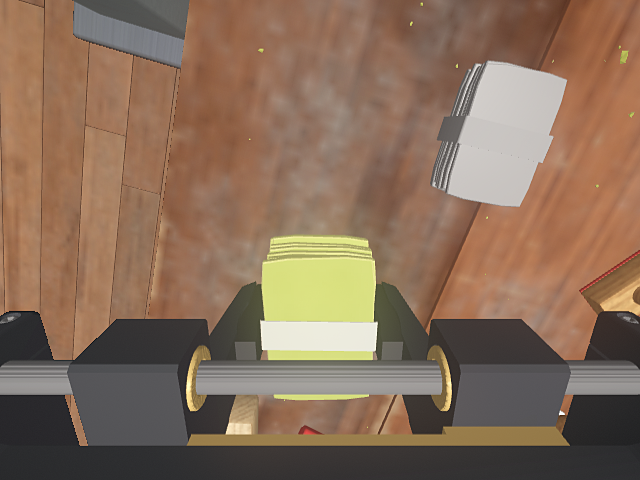

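The bundle is held square and centred between the pads, top face at about (318,300). Next I'll lay it on the lane front.

```bash
python3 - <<'E'
from fit import *
R=Ry(9.4)
robot.line_to((450.2,-292.5,90),None,feed=150)
robot.move_to(L(20,0,60),R)
robot.line_to(L(20,0,18),R,feed=80)
h=robot.line_to(L(20,0,7),R,feed=20,max_force=4)
o=telemetry.get_obs(); print(h,o['ee_pos'],inL(o['ee_pos']),o['contact_force'])
jaws.gripper_to(62)
robot.pause(.2)
robot.line_to(L(20,0,90),R,feed=120)
# look from behind
p=L(-10,0,150)
robot.move_to(p,R); robot.pause(.15)
im,d,K,T=shot('wrist'); cv2.imwrite('pics/placed.png',im); np.savez('placed.npz',im=im,d=d,K=K,T=T)
print(telemetry.get_obs()['time_s'])
w=cloud(d,K,T);q=inL(w); m=(abs(q[...,1])<60)&(q[...,0]>-40)&(q[...,0]<68)&(q[...,2]>30)&(q[...,2]<45)
print(cv2.minAreaRect(q[m][:,:2].astype(np.float32)),np.median(q[m][:,2]))
E
```

```text
True [439.10474035 -67.4178897    8.60125229] [20.02201558 -0.1772352   8.60125229] [0.34403672 0.22085965 2.07201006]
11.1333
((19.48778533935547, -0.7556495666503906), (70.1495361328125, 48.236209869384766), 0.0419032946228981) 35.78965892330049
```

View pics/placed.png

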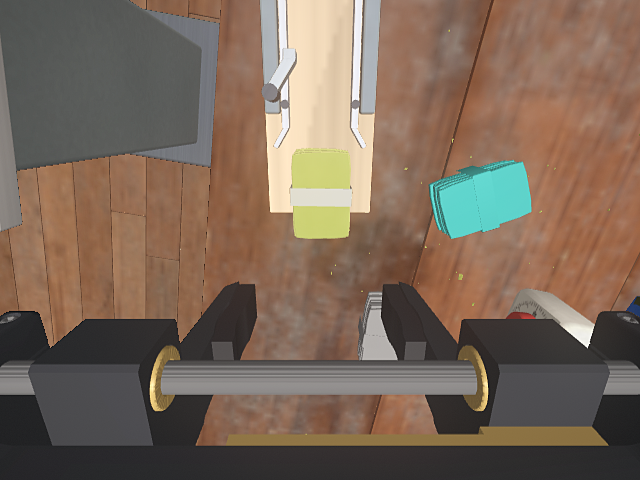

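Bundle lies at lane (19.5, -0.8), yaw within 0.1°. Now closing the jaws and pushing with the 18 mm-wide side of the fingers.

```bash
python3 - <<'E'
from fit import *
R=Ry(-80.6)
q=telemetry.get_obs()['q']; 
for a in (-80.6,99.4): print(a,np.round(ik(L(-60,-3,80),Ry(a)),0), np.round(q))
robot.line_to(L(-60,-3,150))
jaws.gripper_to(0,20)
robot.move_to(L(-60,-3,60),R)
robot.line_to(L(-60,-3,13),R,feed=80,max_force=10); robot.pause(.2)
f0=telemetry.get_obs()['contact_force']; print('f0',f0,'w',telemetry.get_obs()['width'])
h=robot.line_to(L(40,-3,13),R,feed=35,max_force=7)
o=telemetry.get_obs(); print(h,inL(o['ee_pos']).round(1),((o['contact_force']-f0)@lx).round(2),(o['contact_force']-f0).round(2),o['time_s'])
im,d,K,T=shot('scene'); cv2.imwrite('pics/p1.png',cv2.resize(im[190:310,150:350],None,fx=4,fy=4))
np.save('f0.npy',f0)
E
```

```text
-80.6 [ -6.  31.  23. 121. -22.  32. -48.] [  2.  20.   5. 121.  -3.  39.  19.]
99.4 [ 24.  30. -14. 119.  13.  33. 100.] [  2.  20.   5. 121.  -3.  39.  19.]
f0 [-0.26485736  0.46881201  0.34934556] w 0.34581901704662404
False [39.9 -3.  13. ] -4.93 [ 1.59 -4.73  0.56] 17.6667
```

View pics/p1.png

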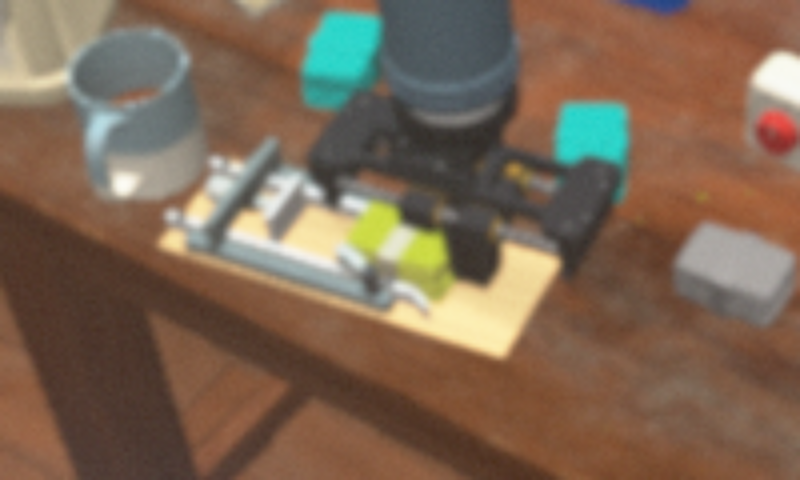

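```bash
python3 - <<'E'
from fit import *
R=Ry(-80.6); f0=np.load('f0.npy')
def F(): 
    o=telemetry.get_obs(); return -((o['contact_force']-f0)@lx), inL(o['ee_pos']).round(1), o['time_s']
for x,feed in [(60,25),(80,25),(90,20),(95,12),(100,12)]:
    f,_,_=F()
    h=robot.line_to(L(x,-3,13),R,feed=feed,max_force=max(2,14-f)); print(h,*F(),telemetry.get_obs()['contact_force'].round(1))
    if h: break
E
```

```text
False 1.5854866944762551 [60.5 -2.6 12.9] 18.6667 [ 0.6 -1.   0.1]
False 1.678762958744544 [80.5 -2.2 12.8] 19.6167 [-0.1 -1.2  1. ]
False 5.61573034718328 [89.2 -2.3 12.9] 20.2667 [ 0.4 -5.1  1.3]
False 6.3478153877529575 [94.  -2.2 12.9] 20.8333 [-0.3 -6.   0.6]
False 9.037473120938229 [97.7 -2.3 13. ] 21.4 [ 0.5 -8.6  1.3]
```

```bash
python3 - <<'E'
from fit import *
R=Ry(-80.6); f0=np.load('f0.npy')
def F(): 
    o=telemetry.get_obs(); return round(-((o['contact_force']-f0)@lx),2), inL(o['ee_pos']).round(1), round(o['time_s'],2)
for x in np.arange(102,135,2):
    f,_,_=F()
    if f>16.2: break
    h=robot.line_to(L(x,-3,13),R,feed=10,max_force=max(.8,17-f)); print(x,h,*F())
    if F()[0]>16.2: break
E
```

```text
102 False 10.78 [99.4 -2.2 13. ] 21.75
104 False 11.36 [101.2  -2.3  13. ] 22.1
106 False 12.59 [103.   -2.2  13. ] 22.45
108 False 12.27 [104.9  -2.3  13. ] 22.8
110 False 13.17 [106.7  -2.3  13. ] 23.15
112 False 12.79 [108.6  -2.3  13. ] 23.5
114 False 11.73 [111.1  -2.3  13. ] 23.85
116 False 11.69 [113.2  -2.2  13. ] 24.2
118 False 12.52 [114.6  -2.3  13.1] 24.55
120 True 8.05 [113.5  -2.2  13. ] 24.78
122 True 7.72 [113.3  -2.1  13. ] 25.28
124 True 8.18 [113.3  -2.1  13.1] 25.86
126 True 7.77 [113.2  -2.1  13.1] 26.48
128 True 7.01 [113.2  -2.2  13.1] 27.15
130 True 9.01 [113.3  -2.1  13.2] 27.89
132 True 6.83 [113.   -2.1  13.2] 28.6
134 True 6.39 [113.3  -2.1  13.2] 29.45
```

The force reached 17 N repeatedly, after a dip at TCP x of about 109–111 mm that was likely the click. I'll look before backing off.

```bash
python3 - <<'E'
from fit import *
im,d,K,T=shot('wrist'); cv2.imwrite('pics/w2.png',im)
im,d,K,T=shot('scene'); cv2.imwrite('pics/p2.png',cv2.resize(im[190:310,150:350],None,fx=4,fy=4))
E
```

```text
(no output)
```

View pics/w2.png

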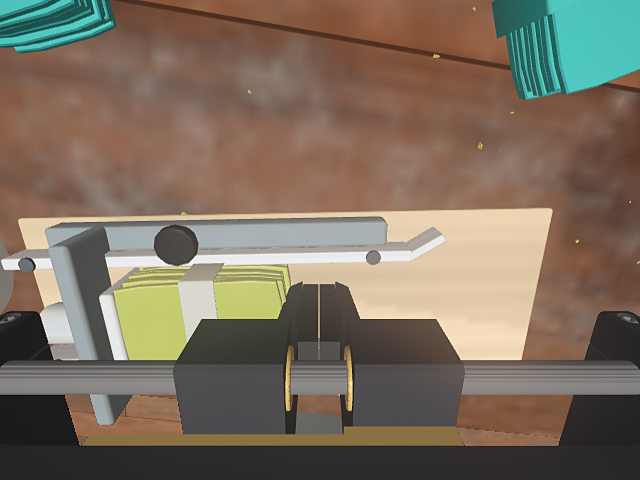

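View pics/p2.png

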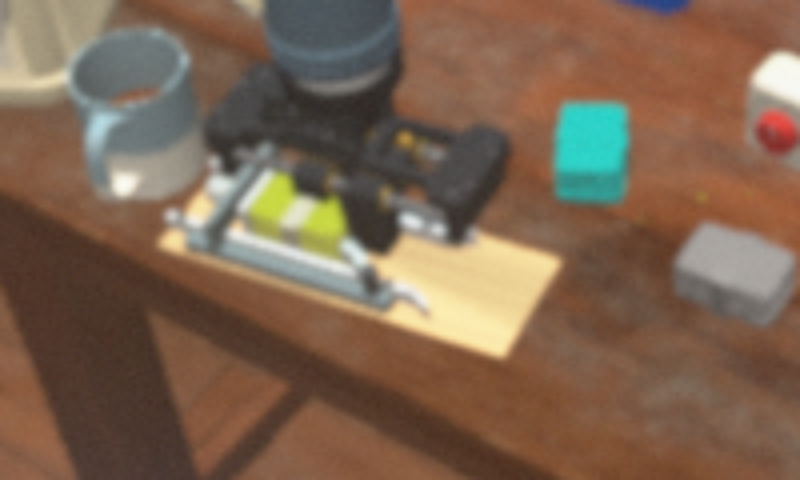

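The pawl, at about (355,255) in the enlarged scene crop, appears to be behind the bundle. I'll back off slowly and look again.

```bash
python3 - <<'E'
from fit import *
R=Ry(-80.6); f0=np.load('f0.npy')
def F(): 
    o=telemetry.get_obs(); return round(-((o['contact_force']-f0)@lx),2), inL(o['ee_pos']).round(1), round(o['time_s'],2)
for x in (112,109,106,100): 
    robot.line_to(L(x,-2.5,13),R,feed=15); print(*F())
robot.line_to(L(80,-3,13),R,feed=60)
robot.line_to(L(70,-3,120),R,feed=120)
robot.move_to(L(60,0,170),Ry(9.4)); robot.pause(.15)
im,d,K,T=shot('wrist'); cv2.imwrite('pics/w3.png',im)
w=cloud(d,K,T);q=inL(w); m=(abs(q[...,1])<24)&(q[...,0]>100)&(q[...,0]<230)&(q[...,2]>30)&(q[...,2]<45)
hsv=cv2.cvtColor(im,cv2.COLOR_BGR2HSV); g=m&(hsv[...,1]>80)&(abs(hsv[...,0].astype(int)-32)<10)
print(cv2.minAreaRect(q[g][:,:2].astype(np.float32)),np.median(q[g][:,2]),F())
o=cv2.resize(im[0:300,200:440],None,fx=2,fy=2,interpolation=cv2.INTER_CUBIC); cv2.imwrite('pics/w3c.png',o)
E
```

```text
8.91 [110.2  -2.2  13. ] 29.84
7.16 [108.   -2.2  13. ] 30.19
0.85 [106.7  -2.3  12.9] 30.54
0.02 [99.9 -2.5 13. ] 31.09
((157.53912353515625, -1.525430679321289), (69.24221801757812, 44.74235916137695), 0.7326636910438538) 35.64540142127328 (np.float64(-0.17), array([6.010e+01, 1.000e-01, 1.697e+02]), 34.01)
```

View pics/w3c.png

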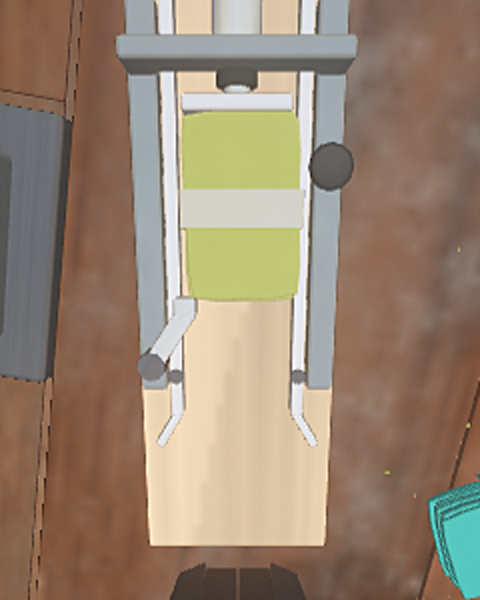

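```bash
python3 - <<'E'
from fit import *
im,d,K,T=shot('wrist')
for c in [(196,302),(175,298),(152,366)]:
    print(inL(rays([(c[0]/2+200,c[1]/2)],36,K,T))[0].round(1))
z=np.load('w_lane.npz')
for n,z_,(u,v),h,r in [('now',(im,K,T),(90+200,170),0,0)]: pass
a=im[125:205,255:315]; cv2.imwrite('pics/pa.png',cv2.resize(a,None,fx=8,fy=7,interpolation=cv2.INTER_CUBIC))
b=z['im'][245:305,235:290]; cv2.imwrite('pics/pb.png',cv2.resize(b,None,fx=8,fy=8,interpolation=cv2.INTER_CUBIC))
E
```

```text
[122.6  16.3  36. ]
[124.2  24.8  36. ]
[96.6 35.2 36. ]
```

View pics/pa.png

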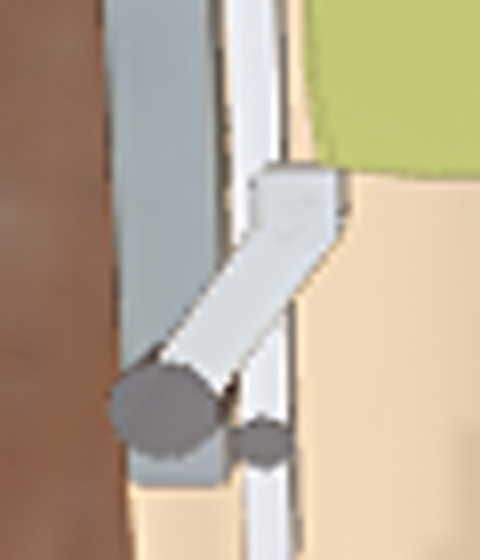

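View pics/pb.png

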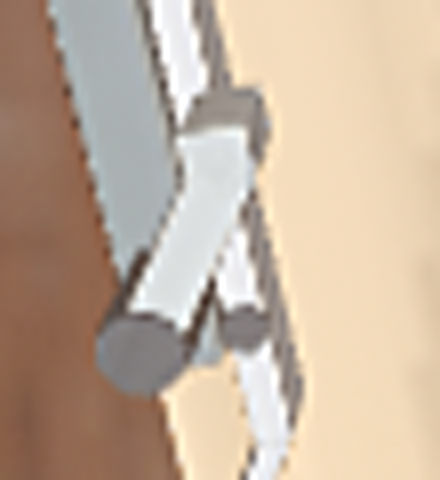

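```bash
python3 - <<'E'
from fit import *
print(telemetry.get_obs()['time_s']); ticket.sign_off()
E
```

```text
34.0583
the job is handed in; nothing more can be done
```

The bundle is caught in the lane with the pawl shut behind it, and I handed the job in at 34 s of the 62 s allowed.

- **Laying:** I picked the green bundle up and laid it on the lane front. The camera then put it at lane (19.5, −0.8) mm, aligned to within 0.1°.
- **Pushing:** I pushed it with closed fingers at about y −2 to −3 mm until the force on the tool, measured against its unloaded value, reached the 17 N limit. It read 11–13 N around the click, with a dip at tool position 109–111 mm.
- **Repeat pushes:** My stop check missed the first 17 N stop, because the force relaxed after it. The arm pressed up to that limit seven more times before I backed off. The contact force itself, which I can't read, must stay under 25 N.
- **Releasing:** On backing off, the force dropped to zero at about 107 mm, which suggests the pawl was holding the bundle.
- **Last check:** The final picture shows the bundle flat at lane x ≈ 157.5 mm, y ≈ −1.5 mm, against the follower. The pawl tip is at y ≈ 16 mm (nominal 17 when shut), behind the tail.
- **Disagreement:** The camera put the pawl tip at lane x ≈ 123 mm at the end, against 128 mm at first. That is more than the 2 mm calibration error, but both pictures show it shut.
- **Not checked:** I did not measure the timer, stamp and mug again at the end. The arm worked clear of them, and the mug looks unmoved in the scene pictures taken during the push.

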